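# Kit the gate-lever tray and lock it

### The arm

A 7-joint arm with a two-finger parallel gripper is mounted at the origin on a cart in front of the work surface, level with it; the furniture and walls round the work are solid. World frame = base frame: x ahead of the robot, y to its left, z up, the work surface at z = 0. Lengths are in m, angles in rad, forces in N, time in s.
With the tool pointing down it reaches from about 0.425 to 0.8 m from the base axis. Payload 8.3 kg.
Tool frame: the origin (TCP) lies at the very end of the fingers, on their centre line; the grasp point (between the pads) lies behind it (bot.grip_depth is the z of the grasp point in the tool frame, in m); z points along the fingers, y is the line along which they close (so a half turn about z gives the same grasp; the last joint's range is limited). The gripper opens to 85 mm and grips with 20 to 120 N. Pads are 22 mm wide; open, the fingers measure 114 mm over their backs; the gripper's body (76 mm by 85 mm) begins 54 mm behind the grasp point. The pads swing forward as they close: fully open they stand 13 mm farther back than shut.
Start: joints at [1.174, 0.383, 0.016, 1.37, -0.006, 1.388, -0.046], TCP at [0.205, -0.59, 0.231] pointing down, gripper open.
Joint ranges: [-2.95, 2.95], [-0.25, 2.06], [-1.52, 1.56], [0.18, 2.33], [-1.44, 4.58], [0.02, 2.06], [-3.01, 3.01]. Speed limits (rad/s): [2.39, 2.39, 3.01, 3.01, 3.14, 3.14, 3.14].

### API

Orientations are given as [roll, pitch, yaw] about the fixed x, y, z axes, in that order (R = Rz(yaw) Ry(pitch) Rx(roll)).
In Python, from workcell import bot gives the robot as it stands. The module is installed in compiled form; this text tells all that it offers. Calls block until the motion is done:
- bot.reach(position, orientation): joint-space move of the TCP to a pose.
- bot.servo_line(position, rot=None, rate=0.15): straight line of the TCP; rot=None keeps the orientation; rate is the mean speed in m/s.
- bot.movej(angles): joint-space move.
- bot.command_gripper(opening, strength=None): opening from 0.0 (shut) to 1.0 (fully open); strength is the grip in N (None keeps the last); returns when the fingers have stopped.
- bot.wait(seconds).
- bot.ik(position, orientation): joint angles nearest the present ones, or None.
- bot.get_image(name): name is "scene" or "top"; returns a dict with "img" (480x640x3 uint8, red, green, blue), "range_z" (480x640 float32, m along the optical axis (not along the pixel's ray), 0 where there is no reading), "K" (3x3 intrinsics, pixels), "pose" (4x4, takes a point from camera to world coordinates). Camera axes: x right, y down, z forward; pixel columns grow to the right and rows downward; lengths in m; the calibration is good to about 2 mm. A picture is of the moment at which its call begins.
A pose or a line that the arm cannot do raises bot.MotionError and nothing moves.
- bot.job_done(): hands the job in; it is judged then, once.
Readings, each from a call of its own:
- bot.current_clock(): time.
- bot.current_qpos(): joint angles.
- bot.current_qd(): joint speeds.
- bot.current_joint_torque(): joint torques, N m.
- bot.current_eef_pos(): TCP position.
- bot.current_tool_rot(): TCP orientation.
- bot.current_ft_force(): force on the tool from outside, world axes, zero at the start.
- bot.current_ft_torque(): the same for the moment, N m.
- bot.current_finger_gap(): opening from 0.0 (shut) to 1.0 (fully open).
- bot.current_finger_force(): force on a finger pad.
Only numpy, scipy, OpenCV 4.12 (cv2) and the standard library are available. Lean on these libraries where they do the work, as an engineer would, in place of code of your own. Each camera call takes 0.05 s, during which the arm holds its last target. There are 200 camera calls.

### The job

Get the plywood kit tray ready to carry: work its gate lever (lift, swing, let it drop into the notch) across to the open notch at the other end, lay every part that is out on the bench - sanding block, spring clamp, long dowel, short dowel, whichever are there - flat in the nest of its own size, and then put the lever back down in its first notch so that the keeper tabs lock the parts in. A paint tube has been left lying in the clamp's nest: take it out and leave it lying on the low dark padded block between the tray and the robot. Leave the other things on the bench where they are.

Things in the scene. Friction and masses are not known exactly. Their poses are not given: they have to be found in the camera images.
- jig: plywood kit tray fixed to the bench, plate 12 mm thick, 220 x 320 mm; x runs away from the robot along the nests, y to the left, z up from its underside. Nests side by side, left to right: block, clamp, long dowel, short dowel: rims 12 mm high, 4 mm thick, open in the middle of the long sides (75 mm or more) for fingers. At the far ends a steel keeper rail with tabs; lever at the right (-y)
- nest_block (a point): centre of the floor of the sanding block's nest (top of the plywood), axes as the tray's; inside 113 mm along x by 64 mm along y
- nest_clamp (a point): centre of the floor of the spring clamp's nest, axes as the tray's; inside 150 mm (x) by 40 mm (y)
- nest_long (a point): centre of the floor of the long dowel's nest, axes as the tray's; inside 140 mm (x) by 23 mm (y)
- nest_short (a point): centre of the floor of the short dowel's nest, axes as the tray's; inside 106 mm (x) by 26 mm (y)
- lever_knob (a point): centre of the black ball knob (32 mm diameter) on top of the 10 mm thick post at the lever's end; moves with the lever; its centre lies 85 mm above the bench when the lever is down. Grip the ball from above. From the pivot it is 160 mm out along the bar and 40 mm up
- lever_pivot (a point): the lever's pivot, 45 mm above the bench, axes as the tray's; the lever bar swings about a vertical axis here and lifts about a level axis through it
- lever (a joint): swing of the lever about the vertical at its pivot, rad: 0 in the locked notch (start; the bar then points to the tray's -x, turned 0.4 rad towards +y, over the near end of the short dowel nest), grows as the knob swings to the tray's -y (anticlockwise from above); 0.25 in an unused middle notch, 0.5 in the open notch. Play in a notch 0.02 rad either way; end stops there
- lever_lift (a joint): lift of the lever bar, rad: 0 lying in a notch, at most 0.40. The bar clears the teeth between the notches from about 0.14 (knob 22 mm up); let go, it drops by its own weight
- keeper (a joint): shift of the keeper rail towards the tray's -y, m: 0 locked (its four tabs reach over the last 16 mm at the far end of each nest, about 5 mm above the part), 0.026 open (tabs stand in the gaps between the nests, their tops 42 to 55 mm above the bench); driven by the lever only
- sand_block: cork sanding block, 58 x 105 x 34 mm, may be absent; origin at the centre of its underside, y along its length, z up
- spring_clamp: wooden spring clamp lying flat, 34 x 142 x 20 mm, may be absent; does not open; origin at the centre of its underside, y along its length, z up
- dowel_long_mid (a point): middle of the long dowel (round, 17 mm diameter, 132 mm long), may be absent; y along its length; lies on the dark padded block at the start and can roll
- dowel_short_mid (a point): middle of the short dowel (round, 20 mm diameter, 97 mm long), may be absent; y along its length; lies on the dark padded block at the start and can roll
- paint_tube: white paint tube with a dark cap, 31 x 91 x 21 mm, lying in the clamp's nest at the start; origin under its middle on its underside, y along its length away from the cap (which starts towards the robot); its solid body runs from y = -24 to 46 mm, 21 mm high at most, so grip it across at about y = +10 mm
- block_top (a point): centre of the level top of the low dark padded block (fixed) between the tray and the robot, world axes: 290 mm (x) by 390 mm (y), its top 46 mm above the bench
- masking_tape: roll of masking tape, 98 x 96 x 25 mm, lying flat; leave alone; origin under its centre
- star_0: wooden star, 73 x 84 x 12 mm, lying flat; leave alone; origin under its centre
- star_1: wooden star, 81 x 77 x 12 mm, lying flat; leave alone; origin under its centre
- glue_a: glue bottle, 48 mm diameter, 154 mm high, upright; leave alone; origin under its centre

How it is judged:
By the outcome, as a careful person would: the job done as asked, in the order asked, and still so for the second after the job is handed in, with the robot touching nothing.
Of sand_block, spring_clamp, dowel_long, dowel_short only 2 to 4 are there at a start; the rules pass over those that are not, and their reading is None.
At some moment in a run one of sand_block, spring_clamp, paint_tube may be knocked a few centimetres aside while the robot is not near it.
Once in a run the grip may slacken for a moment while it holds something.
It also fails if it takes over 210 s, if anything falls off the work surface, if the arm or the gripper's body presses on something with over 40 N, if the wrist force passes 120 N, or if a joint passes its speed limit or range.

## Working session

There is one attempt and no reset: what is moved stays moved. The work goes in short steps, each a Python script; the robot and the scene stay as the last script left them, time stands still between calls to the robot, and variables do not carry over. Pictures are saved under pics/ and viewed, at most 14 in all, crops included, and the job is handed in when it is done.

```bash
mkdir -p pics
cat > h.py <<'E'
from workcell import bot
import numpy as np, cv2
def snap(cam,tag):
    d=bot.get_image(cam); np.savez(f'pics/{tag}.npz',**d)
    cv2.imwrite(f'pics/{tag}.png',d['img'][:,:,::-1]); return d
def load(tag): return np.load(f'pics/{tag}.npz')
def px2w(d,u,v,z=None):
    K=d['K'];P=d['pose'];r=np.linalg.inv(K)@np.array([u,v,1.])
    if z is None:
        zz=d['range_z'][int(v)-1:int(v)+2,int(u)-1:int(u)+2]; return P[:3,:3]@(r*np.median(zz))+P[:3,3]
    dr=P[:3,:3]@r; return P[:3,3]+dr*(z-P[2,3])/dr[2]
E
python3 - <<'E'
from h import *
for c in('top','scene'):
    d=snap(c,c+'0'); print(c,d['K'].tolist(),d['pose'].round(3).tolist())
print(bot.grip_depth,bot.current_clock(),bot.current_tool_rot(),bot.current_eef_pos())
E
```

```text
top [[532.8423478233614, 0.0, 324.9789000138864], [0.0, 532.8423478233614, 241.3838564359675], [0.0, 0.0, 1.0]] [[-0.098, -0.971, 0.218, 0.297], [-0.995, 0.095, -0.023, 0.101], [0.002, -0.219, -0.976, 1.313], [0.0, 0.0, 0.0, 1.0]]
scene [[567.6846180983838, 0.0, 319.5945558126327], [0.0, 567.6846180983838, 246.96368477726057], [0.0, 0.0, 1.0]] [[0.61, -0.615, 0.499, -0.212], [-0.792, -0.466, 0.394, -0.55], [-0.01, -0.636, -0.772, 1.339], [0.0, 0.0, 0.0, 1.0]]
-0.0187 0.1 [-3.13974716e+00  2.35923844e-05  3.33869075e-01] [ 0.2046534  -0.59004446  0.23035261]
```

View pics/top0.png

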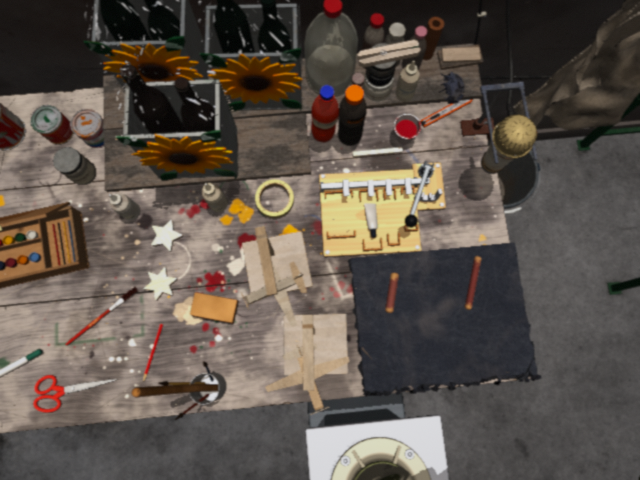

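View pics/scene0.png

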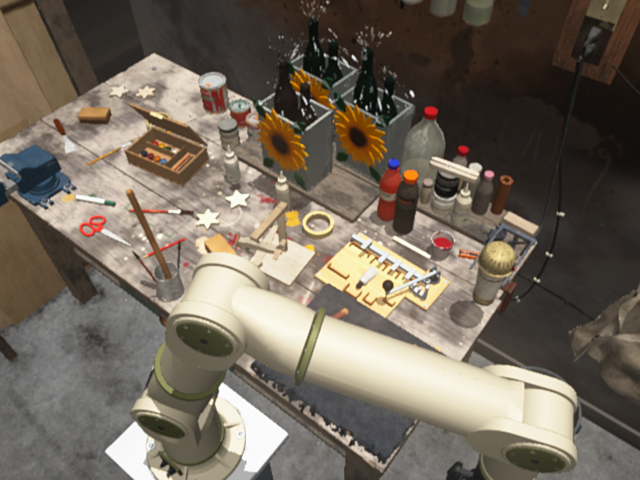

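The top view shows the tray at about (370,210) with its knob at (411,221), and the tube at (371,219). The dowels are at (392,292) and (473,283), and the sanding block at (213,307). I need crops to look for the clamp.

Run:
```python
import cv2
i=cv2.imread('pics/top0.png')
cv2.imwrite('pics/c1.png',cv2.resize(i[155:265,310:455],None,fx=5.4,fy=5.4,interpolation=cv2.INTER_CUBIC))
cv2.imwrite('pics/c2.png',cv2.resize(i[220:420,130:370],None,fx=3,fy=3,interpolation=cv2.INTER_CUBIC))
```

```text
(no output)
```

View pics/c1.png

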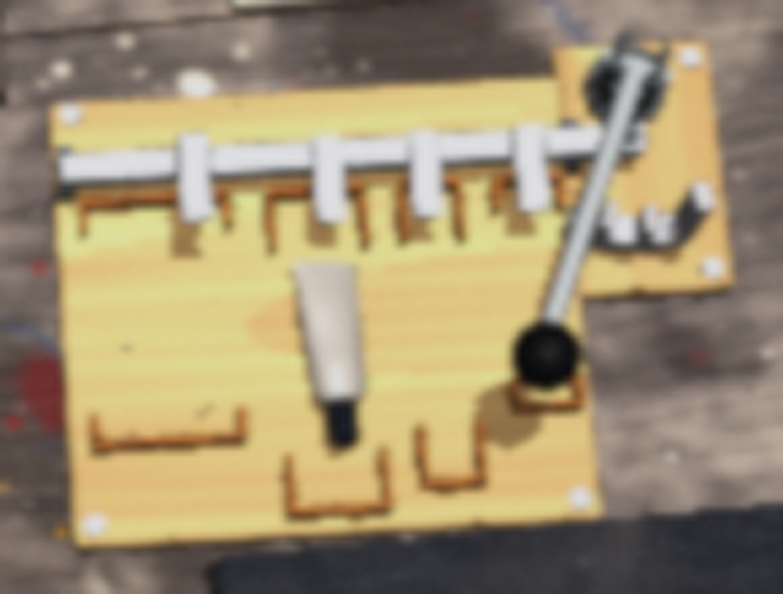

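View pics/c2.png

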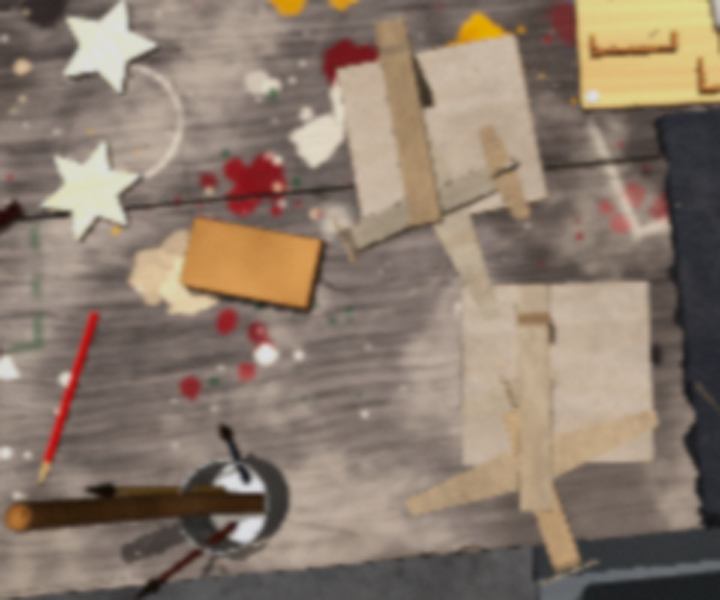

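Crop 1 shows the locked lever, with the knob at crop pixel (547,355), and the tube with its cap towards the robot. Crop 2 shows the sanding block and cardboard scraps that could be painted texture. I'll check the heights and take positions.

Run:
```python
from h import *
d=load('top0');K=d['K'];P=d['pose'];Z=d['range_z']
v,u=np.mgrid[:480,:640]
r=np.stack([(u-K[0,2])/K[0,0],(v-K[1,2])/K[1,1],np.ones_like(u)],-1)*Z[...,None]
W=r@P[:3,:3].T+P[:3,3]
np.save('pics/W0.npy',W)
h=np.clip(W[...,2]*1000,-10,110)
m=((h+10)/120*255).astype(np.uint8); m=cv2.applyColorMap(m,cv2.COLORMAP_TURBO)
m[Z==0]=0
cv2.imwrite('pics/hm.png',cv2.resize(m[140:420,0:540],(800,415),interpolation=cv2.INTER_NEAREST))
f=lambda a,b,z=None:px2w(d,a,b,z).round(4)
c=lambda x,y:(310+(x-2.2)/5.4,155+(y-2.2)/5.4)
# tray plate corners bolts etc at z=.012
for n,p,z in [('TL',(52,105),.012),('BL',(77,547),.012),('BR',(602,515),.012),('pivot',(632,68),.05),('knob',(547,355),.085),
  ('blkNL',(95,443),.024),('blkNR',(243,437),.024),('clNL',(290,512),.024),('clNR',(387,505),.024),('loNL',(424,484),.024),('loNR',(483,481),.024),('shNL',(516,404),.024),('shNR',(579,404),.024),
  ('blkFL',(83,203),.024),('shFR',(560,181),.024),('clFL',(268,190),.024),('clFR',(366,186),.024),
  ('tubeTL',(296,263),.033),('tubeTR',(354,263),.033),('tubecap',(342,445),.025)]:
    print(n,f(*c(*p),z))
for n,p in [('d1a',(394,275)),('d1b',(390,310)),('d2a',(477,259)),('d2b',(469,307)),('sb',(214,307)),('stick',(265,260)),('stick2',(308,350)),('bench',(330,290)),('pad',(430,330))]: print(n,f(*p))
k=lambda x,y:(130+x/3,220+y/3)
for p in [(195,218),(322,240),(308,308),(182,284)]: print('sb',f(*k(*p),.034))
```

```text
TL [0.7661 0.0672 0.012 ]
BL [0.5512 0.0762 0.012 ]
BR [ 0.5425 -0.1666  0.012 ]
pivot [ 0.7443 -0.2018  0.05  ]
knob [ 0.6026 -0.1373  0.085 ]
blkNL [0.5965 0.0634 0.024 ]
blkNR [ 0.5927 -0.0046  0.024 ]
clNL [ 0.5556 -0.0222  0.024 ]
clNR [ 0.5545 -0.0668  0.024 ]
loNL [ 0.5626 -0.0848  0.024 ]
loNR [ 0.5614 -0.112   0.024 ]
shNL [ 0.596  -0.1318  0.024 ]
shNR [ 0.5932 -0.1607  0.024 ]
blkFL [0.7121 0.0576 0.024 ]
shFR [ 0.7011 -0.1665  0.024 ]
clFL [ 0.71   -0.0294  0.024 ]
clFR [ 0.7075 -0.0754  0.024 ]
tubeTL [ 0.6706 -0.0375  0.033 ]
tubeTR [ 0.668  -0.0642  0.033 ]
tubecap [ 0.5843 -0.0494  0.025 ]
d1a [ 0.4788 -0.0836  0.065 ]
d1b [ 0.3979 -0.0642  0.0629]
d2a [ 0.4983 -0.2865  0.0616]
d2b [ 0.3869 -0.2495  0.0616]
sb [0.4486 0.3506 0.0328]
stick [0.5184 0.2053 0.1967]
stick2 [0.3221 0.1309 0.2081]
bench [ 0.4666  0.0692 -0.0009]
pad [ 0.3436 -0.1539  0.0471]
sb [0.4873 0.394  0.034 ]
sb [0.4598 0.2938 0.034 ]
sb [0.407  0.3081 0.034 ]
sb [0.4357 0.4067 0.034 ]
```

View pics/hm.png

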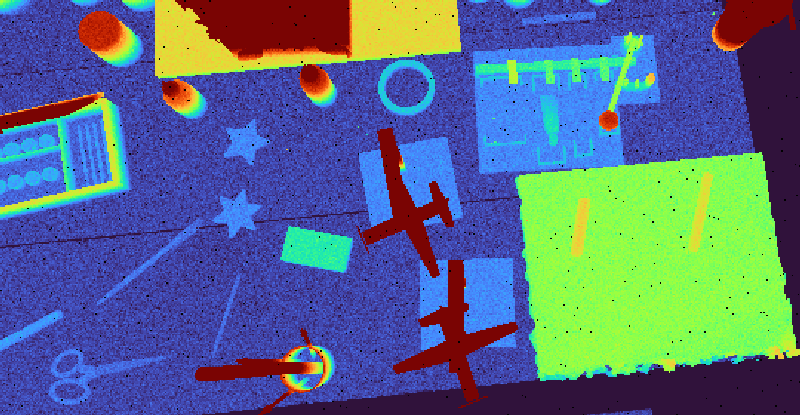

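There is no clamp anywhere in the height map. The dowels are the short one at y≈-0.07 and the long one at y≈-0.27. The two model planes stand over 0.2 m tall, so they are obstacles. I'll do the lever first.

```bash
cat >> h.py <<'E'
TY=-0.042; PIV=np.array([.7455,-.2015])
GD=.0187
def go(x,y,z,psi,line=True,rate=.2):
    p=[x,y,z]
    (bot.servo_line(p,rot=[np.pi,0,psi],rate=rate) if line else bot.reach(p,[np.pi,0,psi]))
def knob(q,a=0.):
    r=.160*np.cos(a)-.04*np.sin(a); z=.045+.16*np.sin(a)+.04*np.cos(a)
    t=np.pi-.4+TY+q
    return PIV[0]+r*np.cos(t),PIV[1]+r*np.sin(t),z,-.4+TY+q
def kgo(q,a,dz=0,line=True,rate=.12):
    x,y,z,p=knob(q,a); go(x,y,z-GD+dz,p,line,rate)
def stat(s=''): print(s,'t%.1f'%bot.current_clock(),'p',bot.current_eef_pos().round(4),'F',np.round(bot.current_ft_force(),1),'gap %.3f'%bot.current_finger_gap(),'ff',np.round(bot.current_finger_force(),1))
E
python3 - <<'E'
from h import *
W=np.load('pics/W0.npy'); m=(W[...,2]>.075)&(W[...,2]<.13)&(abs(W[...,0]-.6)<.04)&(abs(W[...,1]+.14)<.04)
print('knob top pts',W[m].mean(0),W[m].max(0))
for n,s in (('plane1',np.s_[215:320,235:320]),('plane2',np.s_[310:410,265:350])):
    w=W[s].reshape(-1,3); w=w[w[:,2]>.05]; print(n,w.min(0),w.max(0))
print(knob(0))
bot.command_gripper(.7,40)
kgo(0,0,.12,line=False); stat()
kgo(0,0,.0); stat('at')
bot.command_gripper(0,60); stat('grip')
E
```

```text
knob top pts [ 0.60014935 -0.13385181  0.09375899] [ 0.61739293 -0.11968034  0.10494419]
plane1 [0.29681145 0.10082998 0.05514721] [0.59495086 0.26928447 1.31286228]
plane2 [0.20034686 0.04900452 0.05583324] [0.41559346 0.23086665 1.31286228]
(np.float64(0.6008763239431957), np.float64(-0.13306030155080673), np.float64(0.08499999999999999), -0.442)
 t2.7 p [ 0.6006 -0.1345  0.1863] F [-0.2  0.6 -0.2] gap 0.703 ff 0.0
at t3.8 p [ 0.6016 -0.1332  0.0673] F [0.5 0.2 0.3] gap 0.699 ff 0.0
grip t4.2 p [ 0.6011 -0.1331  0.067 ] F [-1.3  0.   3.3] gap 0.343 ff 58.8
```

Run:
```python
from h import *
for a in(.08,.16,.24): kgo(0,a,rate=.08)
stat('lift')
for q in np.arange(.1,.51,.1): kgo(q,.24,rate=.1)
stat('swung')
for a in(.16,.08,.0): kgo(.5,a,rate=.08)
stat('down')
bot.command_gripper(.7); stat('rel')
kgo(.5,0,.14,rate=.2)
x,y,z,p=knob(.5)
go(.50,-.30,.32,-.3,False)
d=snap('top','top1');stat()
cv2.imwrite('pics/c3.png',cv2.resize(d['img'][150:320,310:500,::-1],None,fx=4,fy=3.5,interpolation=cv2.INTER_CUBIC) if 0 else cv2.resize(d['img'][155:300,310:505,::-1],None,fx=4,fy=4,interpolation=cv2.INTER_CUBIC))
```

```text
lift t5.1 p [ 0.6139 -0.1397  0.1035] F [ 1.2 -1.9 -3.6] gap 0.339 ff 59.4
swung t6.6 p [ 0.5989 -0.2093  0.103 ] F [-6.9 -1.2  1.9] gap 0.350 ff 45.9
down t7.6 p [ 0.5866 -0.2126  0.0673] F [-1.2 -6.9 -0.1] gap 0.338 ff 60.9
rel t8.0 p [ 0.5862 -0.2098  0.0665] F [-0.   0.  -0.1] gap 0.699 ff 0.0
 t9.6 p [ 0.5007 -0.2979  0.3176] F [-0.2  0.8 -0.6] gap 0.700 ff 0.0
```

View pics/c3.png

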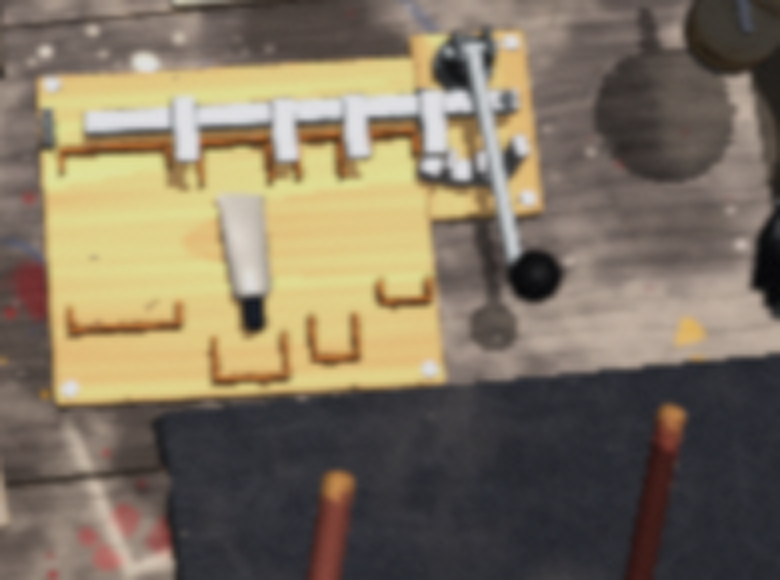

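The lever sits in the open notch (knob at crop (535,275)) and the tabs stand in the gaps. Next I'll take the tube out, locating it from the new depth picture.

```bash
cat >> h.py <<'E'
def cloud(d):
    K=d['K'];P=d['pose'];v,u=np.mgrid[:480,:640]
    r=np.stack([(u-K[0,2])/K[0,0],(v-K[1,2])/K[1,1],np.ones_like(u)],-1)*d['range_z'][...,None]
    return r@P[:3,:3].T+P[:3,3]
def blob(d,x0,x1,y0,y1,z0,z1):
    W=cloud(d); m=(W[...,0]>x0)&(W[...,0]<x1)&(W[...,1]>y0)&(W[...,1]<y1)&(W[...,2]>z0)&(W[...,2]<z1)
    m=cv2.morphologyEx(m.astype(np.uint8),cv2.MORPH_OPEN,np.ones((2,2)))
    n,l,s,c=cv2.connectedComponentsWithStats(m); k=1+np.argmax(s[1:,4])
    p=W[l==k]; r=cv2.minAreaRect((p[:,:2]*1000).astype(np.float32))
    e=np.linalg.eigh(np.cov(p[:,:2].T))[1][:,1]; a=np.arctan2(e[1],e[0]); a=(a+np.pi/2)%np.pi-np.pi/2
    return dict(n=len(p),c=p.mean(0).round(4),rect=np.round(r[0]+r[1],1),zmax=np.percentile(p[:,2],90).round(4),ang=round(float(a),3),min=p.min(0).round(3),max=p.max(0).round(3))
E
python3 - <<'E'
from h import *
d=load('top1'); f=lambda x,y,z:px2w(d,310+(x-1.5)/4,155+(y-1.5)/4,z).round(4)
for n,p in dict(blk=(125,328),cl=(249,380),lo=(333,358),sh=(404,301),loL=(311,330),loR=(356,330),shL=(379,290),shR=(431,290)).items(): print(n,f(*p,.024))
print('tail',f(241,197,.02),'cap',f(254,330,.02))
print('tube',blob(d,.585,.695,-.075,-.028,.0205,.05))
for n,b in dict(short=(.38,.51,-.13,-.02),long=(.36,.53,-.33,-.2)).items(): print(n,blob(d,*b,.0535,.085))
print('sb',blob(d,.38,.52,.27,.43,.018,.06))
W=cloud(d);
for s in (np.s_[215:320,235:320],np.s_[310:410,265:350]):
    w=W[s][d['range_z'][s]>0]; w=w[w[:,2]>.06]; print(w.min(0),w.max(0))
print('block', [px2w(d,*p,.046).round(3).tolist() for p in ((350,260),(513,245),(536,378),(366,393))])
E
```

```text
blk [0.5932 0.0296 0.024 ]
cl [ 0.553  -0.0432  0.024 ]
lo [ 0.5617 -0.0966  0.024 ]
sh [ 0.5935 -0.1452  0.024 ]
loL [ 0.5807 -0.0853  0.024 ]
loR [ 0.578  -0.1131  0.024 ]
shL [ 0.602  -0.1306  0.024 ]
shR [ 0.5989 -0.1629  0.024 ]
tail [ 0.6716 -0.0524  0.02  ] cap [ 0.5851 -0.0505  0.02  ]
tube {'n': 215, 'c': array([ 0.6201, -0.0513,  0.025 ]), 'rect': array([619.4, -53.6,  72. ,  27.7]), 'zmax': np.float64(0.031), 'ang': 0.042, 'min': array([ 0.583, -0.067,  0.005]), 'max': array([ 0.655, -0.039,  0.037])}
short {'n': 333, 'c': array([ 0.4355, -0.0734,  0.0646]), 'rect': array([373.6, -13.4,  56.8, 269.4]), 'zmax': np.float64(0.067), 'ang': -0.371, 'min': array([ 0.297, -0.096,  0.041]), 'max': array([0.482, 0.101, 1.313])}
long {'n': 376, 'c': array([ 0.4401, -0.2668,  0.0649]), 'rect': array([ 361.5, -119.5,   94. ,  449.5]), 'zmax': np.float64(0.0641), 'ang': -0.647, 'min': array([ 0.297, -0.3  ,  0.04 ]), 'max': array([0.504, 0.101, 1.313])}
sb {'n': 1049, 'c': array([0.4449, 0.3503, 0.0363]), 'rect': array([398.7, 244.8, 345.9,  69.3]), 'zmax': np.float64(0.0364), 'ang': 1.219, 'min': array([ 0.297,  0.101, -0.009]), 'max': array([0.485, 0.416, 1.313])}
[0.38380382 0.1171164  0.06195356] [0.59452044 0.26861262 0.21308167]
[0.2004177  0.04919619 0.06028025] [0.41617277 0.23066317 0.21403253]
block [[0.528, 0.015, 0.046], [0.527, -0.384, 0.046], [0.211, -0.382, 0.046], [0.217, 0.012, 0.046]]
```

```bash
python3 - <<'E'
import re
s=open('h.py').read()
s=s.replace("&(W[...,2]<z1)\n","&(W[...,2]<z1)&(d['range_z']>0)\n    m0=m\n").replace("p=W[l==k];","p=W[(l==k)&m0];")
open('h.py','w').write(s)
E
python3 - <<'E'
from h import *
d=load('top1')
print('tube',blob(d,.585,.695,-.075,-.028,.0205,.05))
for n,b in dict(short=(.38,.51,-.13,-.02),long=(.36,.53,-.33,-.2)).items(): print(n,blob(d,*b,.0535,.085))
print('sb',blob(d,.38,.52,.27,.43,.018,.06))
go(.638,-.0517,.15,-.02,False)
d=snap('scene','sc1')
bot.command_gripper(.62,45)
go(.638,-.0517,.0125,-.02,rate=.12); stat('at')
bot.command_gripper(0,45); stat('grip')
go(.638,-.0517,.15,-.02,rate=.15); stat('up')
E
```

```text
tube {'n': 188, 'c': array([ 0.6212, -0.0502,  0.0267]), 'rect': array([620.5, -51.5,  69.7,  23.7]), 'zmax': np.float64(0.0312), 'ang': 0.024, 'min': array([ 0.586, -0.063,  0.021]), 'max': array([ 0.655, -0.039,  0.037])}
short {'n': 282, 'c': array([ 0.4368, -0.0725,  0.0633]), 'rect': array([438. , -72.9,  18. ,  93.4]), 'zmax': np.float64(0.0672), 'ang': -0.278, 'min': array([ 0.393, -0.092,  0.054]), 'max': array([ 0.482, -0.054,  0.07 ])}
long {'n': 309, 'c': array([ 0.4417, -0.267 ,  0.0608]), 'rect': array([ 442.7, -267.9,   15.9,  128.4]), 'zmax': np.float64(0.0644), 'ang': -0.351, 'min': array([ 0.383, -0.296,  0.054]), 'max': array([ 0.504, -0.243,  0.069])}
sb {'n': 986, 'c': array([0.4465, 0.352 , 0.0329]), 'rect': array([447.1, 353. , 102.1,  54.9]), 'zmax': np.float64(0.0365), 'ang': 1.295, 'min': array([0.408, 0.297, 0.018]), 'max': array([0.485, 0.407, 0.041])}
at t12.4 p [ 0.6387 -0.0517  0.0135] F [-0.2 -0.1  0.7] gap 0.624 ff 0.0
grip t12.8 p [ 0.6386 -0.0518  0.0136] F [-2.  -1.1  5.8] gap 0.288 ff 44.4
up t13.9 p [ 0.6373 -0.0518  0.1487] F [ 0.8 -0.2  0.6] gap 0.290 ff 44.0
```

Run:
```python
from h import *
go(.45,-.17,.15,-.02,rate=.2); stat('over')
go(.45,-.17,.055,-.02,rate=.12); go(.45,-.17,.0485,-.02,rate=.04); stat('down')
bot.command_gripper(.55); stat('rel')
go(.45,-.17,.20,-.02,rate=.2)
go(.55,-.36,.3,-.02,False)
d=snap('top','top2')
cv2.imwrite('pics/c4.png',cv2.resize(d['img'][155:345,310:520,::-1],None,fx=3,fy=3,interpolation=cv2.INTER_CUBIC))
print('tube',blob(d,.38,.52,-.21,-.12,.0535,.085))
for n,b in dict(short=(.38,.51,-.13,-.02),long=(.36,.53,-.33,-.2)).items(): print(n,blob(d,*b,.0535,.085))
print('sb',blob(d,.38,.52,.27,.43,.018,.06))
```

```text
over t15.1 p [ 0.4508 -0.1692  0.15  ] F [-0.6  1.  -0.6] gap 0.293 ff 44.0
down t16.4 p [ 0.4499 -0.17    0.0485] F [-0.6  0.5 -1. ] gap 0.294 ff 44.0
rel t16.7 p [ 0.4501 -0.1701  0.0487] F [-0.2 -0.5 -0.3] gap 0.549 ff 0.0
tube {'n': 247, 'c': array([ 0.4338, -0.1672,  0.0608]), 'rect': array([ 432.8, -167.9,   25.2,   74.9]), 'zmax': np.float64(0.0647), 'ang': 0.035, 'min': array([ 0.395, -0.181,  0.054]), 'max': array([ 0.47 , -0.156,  0.069])}
short {'n': 281, 'c': array([ 0.4372, -0.0725,  0.0633]), 'rect': array([437.5, -72.9,  17.9,  92.6]), 'zmax': np.float64(0.0668), 'ang': -0.278, 'min': array([ 0.393, -0.092,  0.054]), 'max': array([ 0.482, -0.055,  0.07 ])}
long {'n': 299, 'c': array([ 0.4425, -0.2674,  0.0611]), 'rect': array([ 442.8, -267.4,   15.6,  128.7]), 'zmax': np.float64(0.0646), 'ang': -0.347, 'min': array([ 0.383, -0.295,  0.055]), 'max': array([ 0.504, -0.243,  0.069])}
sb {'n': 990, 'c': array([0.4466, 0.3524, 0.0328]), 'rect': array([446.9, 352.7, 102.6,  54.7]), 'zmax': np.float64(0.0364), 'ang': 1.3, 'min': array([0.409, 0.297, 0.018]), 'max': array([0.485, 0.408, 0.041])}
```

View pics/c4.png

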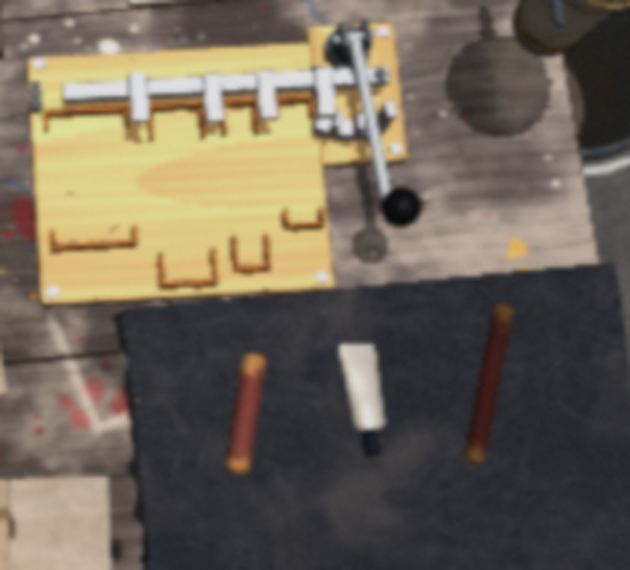

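The tube lies on the pad. The dowels are next, short one first.

```bash
cat >> h.py <<'E'
def pick(x,y,psi,z,op,N=60,zt=.16):
    go(x,y,zt,psi,False); bot.command_gripper(op,N)
    go(x,y,z,psi,rate=.12); bot.command_gripper(0,N); stat('grip')
    go(x,y,zt,psi,rate=.15); stat('up')
def place(x,y,psi,z,op,zt=.16,zh=None):
    if zh: go(x,y,zh,psi,False)
    go(x,y,zt,psi,rate=.2); stat('over')
    go(x,y,z+.025,psi,rate=.15); go(x,y,z+.004,psi,rate=.05); stat('near'); go(x,y,z,psi,rate=.03); stat('down')
    bot.command_gripper(op); go(x,y,zt,psi,rate=.2); stat('left')
E
python3 - <<'E'
from h import *
go(.4375,-.0727,.25,-.278,False)
pick(.4375,-.0727,-.278,.0475,.5)
g=bot.current_finger_gap()
if g>.15: place(.648,-.1485,TY,.0145,.4)
go(.55,-.36,.3,-.02,False)
d=snap('top','top3')
cv2.imwrite('pics/c5.png',cv2.resize(d['img'][155:345,310:520,::-1],None,fx=3,fy=3,interpolation=cv2.INTER_CUBIC))
print('short',blob(d,.56,.72,-.175,-.125,.026,.04))
print('long',blob(d,.36,.53,-.33,-.2,.0535,.085))
E
```

```text
grip t21.9 p [ 0.4382 -0.0728  0.0484] F [-1.2  1.3  5.7] gap 0.206 ff 58.5
up t22.8 p [ 0.4369 -0.0727  0.1591] F [ 0.3 -0.1 -0.8] gap 0.210 ff 58.6
over t24.1 p [ 0.6475 -0.1481  0.1597] F [ 0.2 -0.1 -1.2] gap 0.210 ff 58.6
near t25.6 p [ 0.6478 -0.1484  0.0181] F [ 0.6  0.2 -0.5] gap 0.212 ff 58.6
down t25.9 p [ 0.6481 -0.1485  0.0146] F [-0.   0.7  0.7] gap 0.212 ff 58.7
left t27.1 p [ 0.6472 -0.1485  0.1585] F [ 0.3 -1.   0.1] gap 0.397 ff 0.0
short {'n': 156, 'c': array([ 0.6483, -0.1476,  0.0304]), 'rect': array([ 647.7, -147.7,   14.3,   91. ]), 'zmax': np.float64(0.0336), 'ang': -0.033, 'min': array([ 0.602, -0.156,  0.026]), 'max': array([ 0.693, -0.139,  0.039])}
long {'n': 320, 'c': array([ 0.4427, -0.2672,  0.0606]), 'rect': array([ 442.8, -268.1,   15.8,  127.9]), 'zmax': np.float64(0.0641), 'ang': -0.353, 'min': array([ 0.383, -0.296,  0.054]), 'max': array([ 0.503, -0.241,  0.067])}
```

View pics/c5.png

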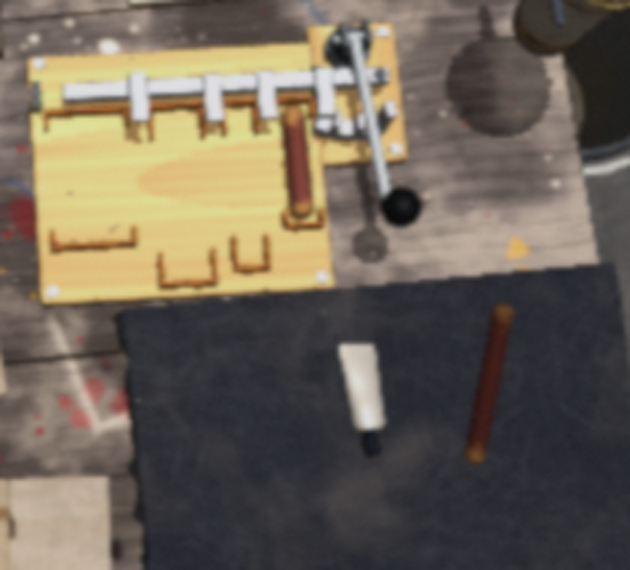

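The short dowel lies in its nest (top at 0.032–0.034 m). Now the long one, then I'll look at the sanding block again.

Run:
```python
from h import *
pick(.443,-.268,-.352,.0475,.45)
g=bot.current_finger_gap()
if g>.13: place(.634,-.101,TY,.0145,.33)
go(.50,-.1,.33,-.02,False); go(.447,.3,.33,.2,False); go(.5,-.40,.33,-.02,False) if 0 else None
d=snap('top','top4')
print('sb',blob(d,.33,.60,.27,.50,.018,.06))
print('long',blob(d,.555,.715,-.12,-.08,.024,.04))
cv2.imwrite('pics/c6.png',np.vstack([cv2.resize(d['img'][155:300,150:480,::-1],None,fx=2.4,fy=2,interpolation=cv2.INTER_CUBIC)]))
stat()
```

```text
grip t30.6 p [ 0.4435 -0.2684  0.0485] F [-1.4 -0.   5.1] gap 0.175 ff 58.6
up t31.5 p [ 0.4424 -0.2677  0.159 ] F [-0.2 -0.5 -0.2] gap 0.173 ff 58.5
over t33.0 p [ 0.6335 -0.1022  0.16  ] F [ 0.  -0.1 -0.5] gap 0.175 ff 58.5
near t34.5 p [ 0.6338 -0.1009  0.0182] F [-0.4  0.2 -0.1] gap 0.171 ff 58.5
down t34.8 p [ 0.6342 -0.101   0.0147] F [-0.4 -0.1  0.4] gap 0.173 ff 58.7
left t35.9 p [ 0.6332 -0.1011  0.1586] F [ 0.   0.1 -0.5] gap 0.328 ff 0.0Traceback (most recent call last):
  File "<stdin>", line 7, in <module>
  File "h.py", line 32, in blob
    n,l,s,c=cv2.connectedComponentsWithStats(m); k=1+np.argmax(s[1:,4])
                                                     ~~~~~~~~~^^^^^^^^^
    return _wrapfunc(a, 'argmax', axis=axis, out=out, **kwds)
    return bound(*args, **kwds)
ValueError: attempt to get argmax of an empty sequence
```

The arm hides the block, so I'll step aside and look.

Run:
```python
from h import *
go(.5,-.1,.33,-.02,False); go(.55,-.33,.33,-.02,False)
d=snap('top','top4')
print('sb',blob(d,.33,.60,.25,.50,.018,.06))
print('long',blob(d,.555,.715,-.12,-.08,.024,.04))
cv2.imwrite('pics/c6.png',cv2.resize(d['img'][155:340,150:480,::-1],None,fx=2.4,fy=2.4,interpolation=cv2.INTER_CUBIC))
stat()
print(bot.current_qpos())
for p in ((.447,.352,.015,1.297),(.447,.352,.33,1.297),(.447,.352,.015,-1.845)):
    print(bot.ik(p[:3],[np.pi,0,p[3]]))
```

```text
sb {'n': 982, 'c': array([0.4467, 0.3522, 0.0329]), 'rect': array([447.1, 352.8, 102.5,  54.9]), 'zmax': np.float64(0.0366), 'ang': 1.306, 'min': array([0.408, 0.297, 0.018]), 'max': array([0.484, 0.409, 0.042])}
long {'n': 172, 'c': array([ 0.6281, -0.1002,  0.0278]), 'rect': array([ 632.8, -100.2,   12.4,  127.7]), 'zmax': np.float64(0.0311), 'ang': -0.046, 'min': array([ 0.569, -0.109,  0.024]), 'max': array([ 0.696, -0.092,  0.035])}
 t40.8 p [ 0.5509 -0.3269  0.3311] F [-0.   0.8  0.5] gap 0.330 ff 0.0
[ 1.0253648   0.54202281 -0.92471321  1.09440921  0.42706955  1.68655427
 -1.35707715]
[-0.14934837  0.59117307 -0.74949116  1.74176135  0.46930352  0.99643238
 -1.34985207]
[ 0.12498829  0.50158474 -1.28214966  1.30754971  0.48144861  1.66695646
 -1.34295271]
[ 0.15308899  0.91717759 -1.29166735  1.73034604  0.93300676  1.2529115
  1.49104186]
```

View pics/c6.png

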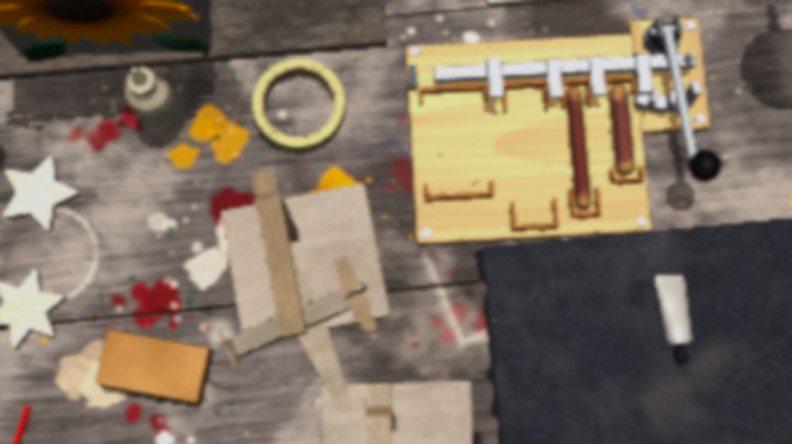

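Both dowels are in their nests (c6: long at (580,150), short at (624,130)). The sanding block hasn't moved, at (155,367). I'll reset the elbow to a straight posture, then fetch it over the planes.

Run:
```python
from h import *
bot.movej([.47,.383,.016,1.37,-.006,1.388,-.046]); stat()
go(.52,-.28,.36,.6,False)
go(.447,.3515,.36,1.3,False); stat(); print(bot.current_qpos().round(2))
bot.command_gripper(1.0,70)
go(.447,.3515,.008,1.3,rate=.15); stat('at'); print(bot.current_qpos().round(2))
bot.command_gripper(0,70); stat('grip')
go(.447,.3515,.10,1.3,rate=.1); stat('up')
go(.447,.3515,.36,1.3,rate=.2); stat('up')
```

```text
t42.0 p [ 0.539  -0.3164  0.2321] F [-0.  -0.2  0.1] gap 0.331 ff 0.0
 t44.9 p [0.4481 0.3502 0.3598] F [0.6 0.2 0.3] gap 0.328 ff 0.0
[-0.3   0.28 -0.55  1.26  0.15  1.64 -1.1 ]
at t48.0 p [0.4473 0.3518 0.0086] F [0.  0.  0.8] gap 1.002 ff 0.0
[-0.34  0.53 -0.49  1.75  0.3   0.93 -1.22]
grip t48.3 p [0.4477 0.3518 0.0089] F [ 0.1 -0.5  5.4] gap 0.664 ff 75.6
up t49.4 p [0.4466 0.3511 0.0992] F [-0.7  0.5 -2.5] gap 0.667 ff 74.6
up t50.8 p [0.4468 0.3512 0.3588] F [-0.7 -0.1 -2.7] gap 0.663 ff 74.6
```

Run:
```python
from h import *
X,Y=.6525,.0267
go(X,Y,.36,TY,False); stat()
go(X,Y,.12,TY,rate=.2); stat('over')
d=snap('top','top5'); W=blob(d,.56,.78,-.06,.12,.10,.20); print(W)
for z in (.05,.035,.028,.0215):
    go(X,Y,z,TY,rate=.05 if z<.05 else .12); stat(z)
    if abs(bot.current_ft_force()[2])>15: break
```

```text
t52.3 p [0.6522 0.0289 0.3601] F [-0.4  0.7 -1.9] gap 0.664 ff 74.6
over t53.6 p [0.6534 0.027  0.1215] F [ 0.9  0.9 -1.1] gap 0.668 ff 74.6
{'n': 378, 'c': array([0.6258, 0.0494, 0.151 ]), 'rect': array([627.2,  49.3,  74.8,  42.5]), 'zmax': np.float64(0.1791), 'ang': 0.634, 'min': array([0.6  , 0.022, 0.115]), 'max': array([0.657, 0.087, 0.199])}
0.05 t54.4 p [0.6531 0.0268 0.0508] F [ 1.1  0.1 -1.7] gap 0.667 ff 74.6
0.035 t54.9 p [0.6522 0.0267 0.0346] F [ 0.9 -0.2 -1.1] gap 0.662 ff 74.6
0.028 t55.1 p [0.6521 0.0267 0.0275] F [-0.4 -0.2 -2. ] gap 0.665 ff 74.6
0.0215 t55.4 p [0.6523 0.0267 0.0212] F [-0.1  0.3 -1.9] gap 0.665 ff 74.6
```

Run:
```python
from h import *
X,Y=.6525,.0267
bot.command_gripper(.82); stat('rel')
go(X,Y,.16,TY,rate=.15); go(.55,-.33,.33,-.02,False)
d=snap('top','top6')
print('sb',blob(d,.56,.74,-.02,.075,.03,.06))
print('tube',blob(d,.38,.52,-.23,-.10,.0535,.085))
cv2.imwrite('pics/c7.png',cv2.resize(d['img'][155:335,310:530,::-1],None,fx=3.3,fy=3.3,interpolation=cv2.INTER_CUBIC))
```

```text
rel t55.7 p [0.6527 0.0267 0.0218] F [ 0.6 -0.4  0. ] gap 0.818 ff 0.0
sb {'n': 898, 'c': array([0.6484, 0.0275, 0.0448]), 'rect': array([650.4,  27.2,  55. , 103.6]), 'zmax': np.float64(0.0482), 'ang': -0.033, 'min': array([ 0.598, -0.001,  0.031]), 'max': array([0.703, 0.056, 0.052])}
tube {'n': 242, 'c': array([ 0.4115, -0.1832,  0.0603]), 'rect': array([ 413.6, -183.4,   75.4,   26. ]), 'zmax': np.float64(0.0651), 'ang': 0.394, 'min': array([ 0.38 , -0.202,  0.054]), 'max': array([ 0.446, -0.162,  0.069])}
```

View pics/c7.png

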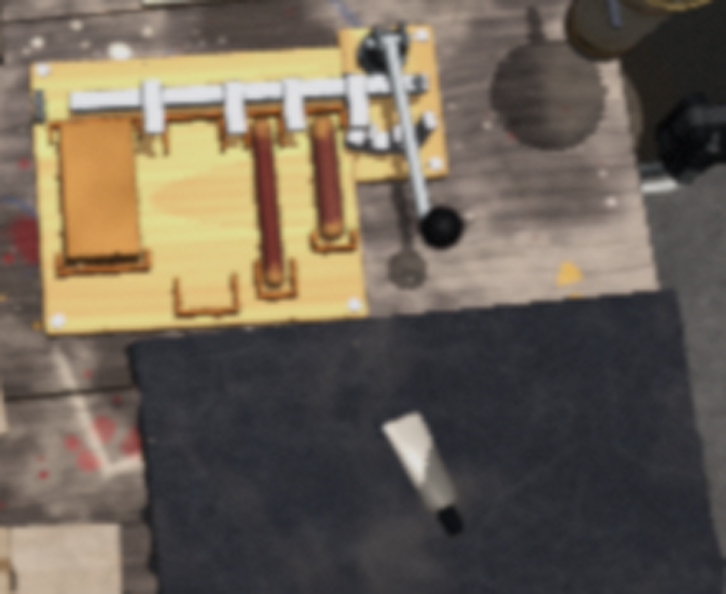

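All parts lie flat in their nests (c7: block at (100,190), long dowel at (267,205), short dowel at (328,180)). The tube was nudged but still lies on the pad, at (420,470). Now I'll put the lever back.

Run:
```python
from h import *
bot.command_gripper(.7,60)
kgo(.5,0,.14,line=False); kgo(.5,0); stat('at')
bot.command_gripper(0,60); stat('grip')
for a in(.08,.16,.24): kgo(.5,a,rate=.08)
stat('lift')
for q in (.4,.3,.2,.1,0): kgo(q,.24,rate=.1); stat(q)
for a in(.16,.08,.0): kgo(0,a,rate=.08)
stat('down')
bot.command_gripper(.7); stat('rel')
kgo(0,0,.14,rate=.2); go(.55,-.36,.33,-.02,False)
d=snap('top','top7');stat()
m=blob(d,.56,.65,-.25,-.09,.075,.13); print('knob',m,knob(0))
cv2.imwrite('pics/c8.png',cv2.resize(d['img'][155:335,310:530,::-1],None,fx=3.3,fy=3.3,interpolation=cv2.INTER_CUBIC))
```

```text
at t60.7 p [ 0.5864 -0.211   0.0673] F [-0.5 -0.4  0.9] gap 0.701 ff 0.0
grip t61.1 p [ 0.586  -0.2127  0.0674] F [-2.4 -4.3  6.2] gap 0.343 ff 58.8
lift t62.0 p [ 0.6001 -0.2102  0.1035] F [-3.2 -1.2 -1.9] gap 0.344 ff 59.4
0.4 t62.3 p [ 0.6001 -0.1955  0.1031] F [ 1.  -2.5 -2.7] gap 0.346 ff 59.6
0.3 t62.6 p [ 0.6017 -0.1814  0.1032] F [ 4.6 -1.  -5.4] gap 0.339 ff 59.7
0.2 t62.9 p [ 0.6048 -0.1671  0.1033] F [ 4.9 -2.2 -5.2] gap 0.342 ff 59.9
0.1 t63.2 p [ 0.6076 -0.1513  0.103 ] F [-3.1  4.8  0.3] gap 0.339 ff 60.2
0 t63.5 p [ 0.6106 -0.1408  0.1025] F [-11.9   0.6   3.5] gap 0.344 ff 60.3
down t64.5 p [ 0.5999 -0.1333  0.0679] F [-13.1   4.9  12. ] gap 0.343 ff 61.9
rel t64.9 p [ 0.601  -0.1336  0.0663] F [-0.5  0.5  0.9] gap 0.696 ff 0.0
 t66.8 p [ 0.5508 -0.3579  0.3284] F [-0.5  1.6 -0.1] gap 0.697 ff 0.0
knob {'n': 126, 'c': array([ 0.5992, -0.1336,  0.0943]), 'rect': array([ 600.7, -134.7,   27.8,   28.4]), 'zmax': np.float64(0.0999), 'ang': -1.199, 'min': array([ 0.587, -0.151,  0.079]), 'max': array([ 0.614, -0.12 ,  0.108])} (np.float64(0.6008763239431957), np.float64(-0.13306030155080673), np.float64(0.08499999999999999), -0.442)
```

View pics/c8.png

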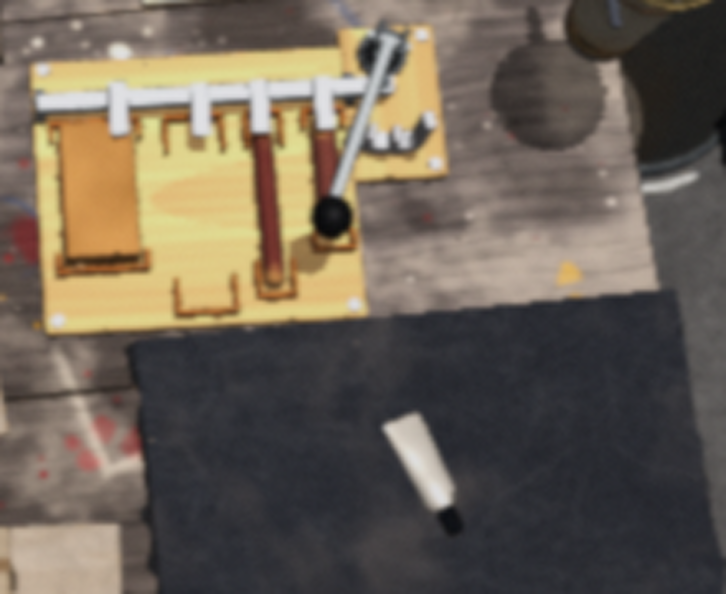

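The lever is back in its first notch (knob at (332,216), same height as at the start). The tabs cover the parts and the tube is on the pad.

```bash
python3 -c "
from h import *
print(bot.job_done())"
```

```text
the job is handed in; nothing more can be done
None
```

The job is handed in: the sanding block and both dowels lie flat in their nests, the lever is back down in its first notch with the tabs over the parts, the paint tube is lying on the padded block (knocked a little aside after I put it down, but still on it), and no spring clamp was seen on the bench, so its nest is empty.

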